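# Riddle the pickling onions out of the big ones

## Robot

A 7-joint arm with a two-finger parallel gripper is mounted at the origin on a cart in front of the work surface, level with it; the furniture and walls round the work are solid. World frame = base frame: x ahead of the robot, y to its left, z up, the work surface at z = 0. Lengths are in m, angles in degrees, forces in N, time in s.
With the tool pointing down it reaches from about 0.425 to 0.875 m from the base axis. Payload 8.4 kg.
Tool frame: the origin (TCP) lies on the centre line of the jaws, within the pads' length; the fingertips stand 22 mm ahead of it and the grasp point (between the pads) lies 3 mm ahead of it; z points along the fingers, y is the line along which they close (so a half turn about z gives the same grasp; the last joint's range is limited). The gripper opens to 85 mm and grips with 20 to 120 N. Pads are 22 mm wide; open, the fingers measure 114 mm over their backs; the gripper's body (76 mm by 85 mm) begins 54 mm behind the grasp point. The pads swing forward as they close: fully open they stand 13 mm farther back than shut.
Start: joints at [-73.522, 19.091, 2.286, 83.961, -0.768, 76.965, -3.352], TCP at [0.245, 0.602, 0.253] pointing down, gripper open.
Joint ranges: [-147.57, 147.57], [-21.85, 119.76], [-74.77, 79.35], [14.55, 137.4], [-85.83, 265.84], [4.83, 119.75], [-152.11, 152.11]. Speed limits (degrees/s): [127.2, 127.2, 159.86, 159.86, 180, 180, 180].

## Interface

Orientations are given as a 3x3 rotation matrix whose columns are the frame's x, y, z axes.
In Python, from bench import r, vision gives the robot as it stands. Calls block until the motion is done:
- r.move_pose(position, orientation): joint-space move of the TCP to a pose.
- r.servo_line(position, ori=None, vel=0.15): straight line of the TCP; ori=None keeps the orientation; vel is the mean speed in m/s.
- r.goto_joints(angles): joint-space move.
- r.grip(opening, f_grip=None): finger opening in m; f_grip is the grip in N (None keeps the last); returns when the fingers have stopped.
- r.hold(seconds).
- r.inverse_kinematics(position, orientation): joint angles nearest the present ones, or None.
- vision.capture(name): name is "scene" or "side" or "wrist"; returns the picture (384x512x3 uint8, blue, green, red); there is no depth.
- vision.camera_params(name): a dict with "fx", "fy", "cx", "cy" (pixels), "camera_from_world" (4x4, takes a point from world to camera coordinates); the wrist camera has in their place "tool_from_camera" (4x4, takes a point from camera to tool coordinates, whose origin is the TCP and whose axes are the flange's). Camera axes: x right, y down, z forward; pixel columns grow to the right and rows downward; lengths in m; the calibration is good to about 2 mm. A picture is of the moment at which its call begins: read the wrist's pose just before it. camera_params takes no time and is no camera call.
A pose or a line that the arm cannot do raises r.IKError and nothing moves.
- r.close_job(): hands the job in; it is judged then, once.
Readings, each from a call of its own:
- r.get_t(): time.
- r.get_q(): joint angles.
- r.get_joint_vel(): joint speeds.
- r.get_joint_torque(): joint torques, N m.
- r.get_eef_pos(): TCP position.
- r.get_ee_rot(): TCP orientation.
- r.get_ft_force(): force on the tool from outside, world axes, zero at the start.
- r.get_ft_torque(): the same for the moment, N m.
- r.get_grip_width(): finger opening in m.
- r.get_finger_force(): force on a finger pad.
Only numpy, scipy, OpenCV 4.12 (cv2) and the standard library are available. Lean on these libraries where they do the work, as an engineer would, in place of code of your own. Each camera call takes 0.05 s, during which the arm holds its last target. There are 200 camera calls.

## Task

Pick up the steel sieve by its wooden grip, carry it steadily over the mixing bowl and shake it from side to side there until all four pickling onions have dropped through its holes into the bowl, with the two big onions staying in the sieve. Then set the sieve, big onions and all, gently back down in its tray so that it stands flat inside, leave all four small onions in the bowl, and do not disturb the other things on the worktop.

Things in the scene. Friction and masses are not known exactly. Their poses are not given: they have to be found in the camera images.
- sieve: grading sieve: an oblong open sheet-steel box, 170 mm (its x) by 222 mm (its y), 55 mm high with its four 10 mm feet; origin at the centre under the feet, z up. Its flat base (10 to 14 mm above the origin) has 12 round holes of 43 mm, at x = -52, 0, 52 and y = -78, -26, 26, 78 mm. A fixed wire arch joins its short walls. About 0.76 kg with the onions, balanced under the grip
- sieve_grip (a point): middle of the wooden grip at the top of the sieve's arch, 150 mm above the sieve's origin: a level bar 18 mm wide (sieve x), 24 mm high, 84 mm long (sieve y), to be taken from above with the fingers closing along the sieve's x. The big onions' tops lie at least 45 mm lower
- tray: low loose aluminium tray in which the sieve stands at the start: outside 194 mm (its x) by 246 mm (its y), 18 mm high, walls and floor 3 mm thick, 0.45 kg; origin at the centre of its underside, axes along its sides. The sieve's feet stand on its floor, 3 mm above its origin, with 9 mm of room on each side; it fits either way round
- bowl: the round steel mixing bowl, 300 mm across its rim, 85 mm high, 3 mm wall, loose, 0.55 kg; origin at the centre of its underside. (Wall cabinets hang 0.43 m above the rear of the worktop, from about x = 0.58 m back: keep the wrist out from under them)
- onion_a_center (a point): a large brown onion, about 78 mm across and 85 mm tall, 0.17 kg, far too big for the sieve's holes; this point is its middle
- onion_b_center (a point): a large brown onion, about 78 mm across and 85 mm tall, 0.17 kg, far too big for the sieve's holes; this point is its middle
- pickler_1: a pickling onion: a small squat brown onion, 32 mm across and 32 mm tall with its pointed tip, 16 g; origin in its middle, 13.5 mm above its flat root end (9 mm across), on which it stands at the start, on the steel between the holes of the sieve
- pickler_2: a pickling onion: a small squat brown onion, 32 mm across and 32 mm tall with its pointed tip, 16 g; origin in its middle, 13.5 mm above its flat root end (9 mm across), on which it stands at the start, on the steel between the holes of the sieve
- pickler_3: a pickling onion: a small squat brown onion, 32 mm across and 32 mm tall with its pointed tip, 16 g; origin in its middle, 13.5 mm above its flat root end (9 mm across), on which it stands at the start, on the steel between the holes of the sieve
- pickler_4: a pickling onion: a small squat brown onion, 32 mm across and 32 mm tall with its pointed tip, 16 g; origin in its middle, 13.5 mm above its flat root end (9 mm across), on which it stands at the start, on the steel between the holes of the sieve
- lemon: bystander: a lemon, 71 mm long, 51 mm high, at the left; origin under its middle; not to be disturbed
- garlic: bystander: a head of garlic, 60 mm across, 59 mm high, behind the gap between tray and bowl; origin under its middle; not to be disturbed

How it is judged (in metres and radians):
On the way, in this order (a step that is already met when the one before it is completed fails the run):
1. the sieve is lifted clear of its tray with all six onions still in it (z of sieve in the frame of tray above 0.05 m and x of onion_a_center in the frame of sieve between -0.084 and 0.084 m and y of onion_a_center in the frame of sieve between -0.11 and 0.11 m and z of onion_a_center in the frame of sieve between 0.01 and 0.12 m and x of onion_b_center in the frame of sieve between -0.084 and 0.084 m and y of onion_b_center in the frame of sieve between -0.11 and 0.11 m and z of onion_b_center in the frame of sieve between 0.01 and 0.12 m and x of pickler_1 in the frame of sieve between -0.084 and 0.084 m and y of pickler_1 in the frame of sieve between -0.11 and 0.11 m and z of pickler_1 in the frame of sieve between 0.01 and 0.12 m and x of pickler_2 in the frame of sieve between -0.084 and 0.084 m and y of pickler_2 in the frame of sieve between -0.11 and 0.11 m and z of pickler_2 in the frame of sieve between 0.01 and 0.12 m and x of pickler_3 in the frame of sieve between -0.084 and 0.084 m and y of pickler_3 in the frame of sieve between -0.11 and 0.11 m and z of pickler_3 in the frame of sieve between 0.01 and 0.12 m and x of pickler_4 in the frame of sieve between -0.084 and 0.084 m and y of pickler_4 in the frame of sieve between -0.11 and 0.11 m and z of pickler_4 in the frame of sieve between 0.01 and 0.12 m), for 0.1 s.
2. all four pickling onions have dropped into the bowl while the sieve, with both big onions, is held over it (horizontal distance between each of pickler_1, pickler_2, pickler_3, pickler_4 and bowl below 0.145 m and z of pickler_1 in the frame of bowl between 0 and 0.085 m and z of pickler_2 in the frame of bowl between 0 and 0.085 m and z of pickler_3 in the frame of bowl between 0 and 0.085 m and z of pickler_4 in the frame of bowl between 0 and 0.085 m and x of onion_a_center in the frame of sieve between -0.084 and 0.084 m and y of onion_a_center in the frame of sieve between -0.11 and 0.11 m and z of onion_a_center in the frame of sieve between 0.01 and 0.12 m and x of onion_b_center in the frame of sieve between -0.084 and 0.084 m and y of onion_b_center in the frame of sieve between -0.11 and 0.11 m and z of onion_b_center in the frame of sieve between 0.01 and 0.12 m and horizontal distance between sieve and bowl below 0.12 m and height (world z) of sieve above 0.05 m and contact force between sieve and the fingers above 1 N), for 0.2 s.
At the end, for the whole second after the job is handed in: All four pickling onions lie in the bowl (within 145 mm of its axis, below its rim); both big onions are in the sieve, which stands flat on the tray's floor (within 5 mm of it, centres within 18 mm, tilt under 0.05 rad); the bowl is upright, all released and at rest (horizontal distance between each of pickler_1, pickler_2, pickler_3, pickler_4 and bowl below 0.145 m and z of pickler_1 in the frame of bowl between 0 and 0.085 m and z of pickler_2 in the frame of bowl between 0 and 0.085 m and z of pickler_3 in the frame of bowl between 0 and 0.085 m and z of pickler_4 in the frame of bowl between 0 and 0.085 m and x of onion_a_center in the frame of sieve between -0.084 and 0.084 m and y of onion_a_center in the frame of sieve between -0.11 and 0.11 m and z of onion_a_center in the frame of sieve between 0.01 and 0.12 m and x of onion_b_center in the frame of sieve between -0.084 and 0.084 m and y of onion_b_center in the frame of sieve between -0.11 and 0.11 m and z of onion_b_center in the frame of sieve between 0.01 and 0.12 m and z of sieve in the frame of tray below 0.008 m and horizontal distance between sieve and tray below 0.018 m and angle between sieve's own z axis and vertical below 0.05 rad and angle between bowl's own z axis and vertical below 0.06 rad and linear speed of sieve below 0.02 m/s and contact force between sieve and the fingers below 0.1 N and linear speed of each of pickler_1, pickler_2, pickler_3, pickler_4 below 0.05 m/s); the robot touches nothing.
It fails at once if the lemon or garlic is moved more than 4 cm (distance of any of lemon, garlic from where it was at the start of the episode above 0.04 m).
It fails at once if the sieve is dropped or thrown into its tray (faster than 0.4 m/s within 3 cm of the tray's floor) (z of sieve in the frame of tray below 0.033 m and horizontal distance between sieve and tray below 0.05 m and linear speed of sieve above 0.4 m/s).
It also fails if it takes over 61 s, if anything falls off the work surface, if the arm or the gripper's body presses on something with over 40 N, if the wrist force passes 120 N, or if a joint passes its speed limit or range.

## Working session

There is one attempt and no reset: what is moved stays moved. The work goes in short steps, each a Python script; the robot and the scene stay as the last script left them, time stands still between calls to the robot, and variables do not carry over. Pictures are saved under pics/ and viewed, at most 10 in all, crops included, and the job is handed in when it is done.

```bash
ls; mkdir -p pics; python3 - <<'E'
from bench import r,vision
import cv2
for n in("scene","side"):
    cv2.imwrite(f"pics/{n}0.png",cv2.resize(vision.capture(n),(800,600),interpolation=cv2.INTER_CUBIC))
    p=vision.camera_params(n);print(n,p)
print(r.get_t(),r.get_ee_rot())
E
```

```text
pics
scene {'fx': 392.0925514164329, 'fy': 392.0925514164329, 'cx': 250.66838134756003, 'cy': 192.519543341911, 'camera_from_world': array([[ 6.65027458e-01, -7.46818767e-01,  4.58342629e-04,
        -2.99397587e-01],
       [-4.49878708e-01, -4.01097887e-01, -7.97953403e-01,
         3.51348782e-01],
       [ 5.96110416e-01,  5.30454724e-01, -6.02718970e-01,
         9.28642069e-01],
       [ 0.00000000e+00,  0.00000000e+00,  0.00000000e+00,
         1.00000000e+00]])}
side {'fx': 462.90414123199673, 'fy': 462.90414123199673, 'cx': 256.72394874850687, 'cy': 187.20397367762158, 'camera_from_world': array([[ 0.0255736 , -0.99951009,  0.01804334,  0.07978263],
       [-0.40691684, -0.02689432, -0.91306921,  0.31292583],
       [ 0.91310715,  0.01600833, -0.40740528,  1.24827582],
       [ 0.        ,  0.        ,  0.        ,  1.        ]])}
0.1 [[-9.26103588e-01  3.77269075e-01 -4.34132135e-04]
 [ 3.77269300e-01  9.26102496e-01 -1.42921319e-03]
 [-1.37147086e-04 -1.48738419e-03 -9.99998884e-01]]
```

View pics/scene0.png

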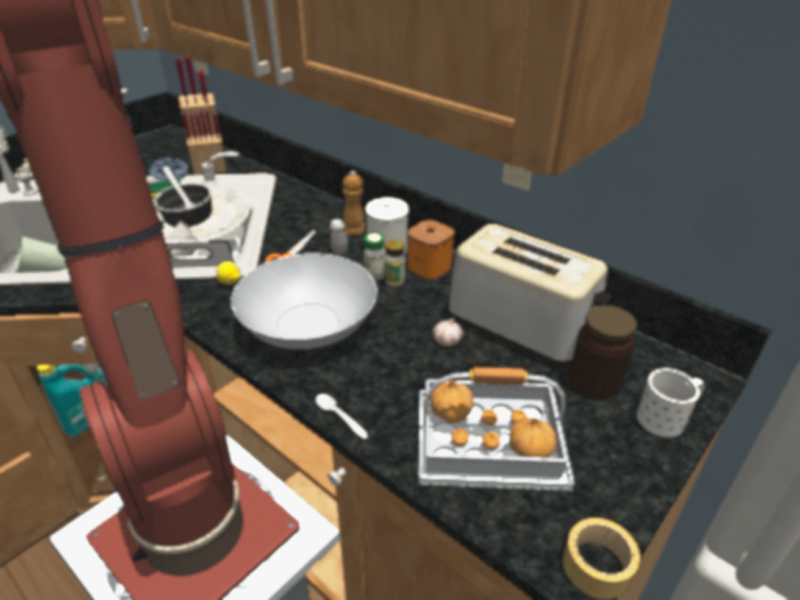

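View pics/side0.png

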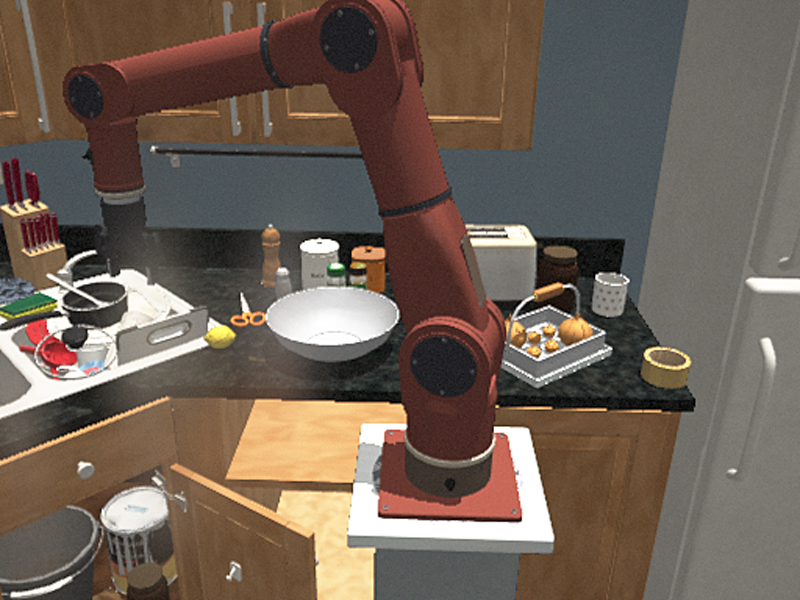

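The scene view shows the bowl rim spanning (232–378, 257–348) and the tray at (418–572, 375–487) with the grip at about (499,376). In the side view the grip is at about (549,292) and the bowl rim spans 267–399. I'll enlarge both to read off positions.

```bash
python3 - <<'E'
from bench import r,vision
import cv2,numpy as np
a=vision.capture("scene");b=vision.capture("side")
cv2.imwrite("pics/c1.png",cv2.resize(a[225:321,258:386],(800,600),interpolation=cv2.INTER_CUBIC))
cv2.imwrite("pics/c2.png",cv2.resize(b[170:260,310:430],(800,600),interpolation=cv2.INTER_CUBIC))
E
```

```text
(no output)
```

View pics/c1.png

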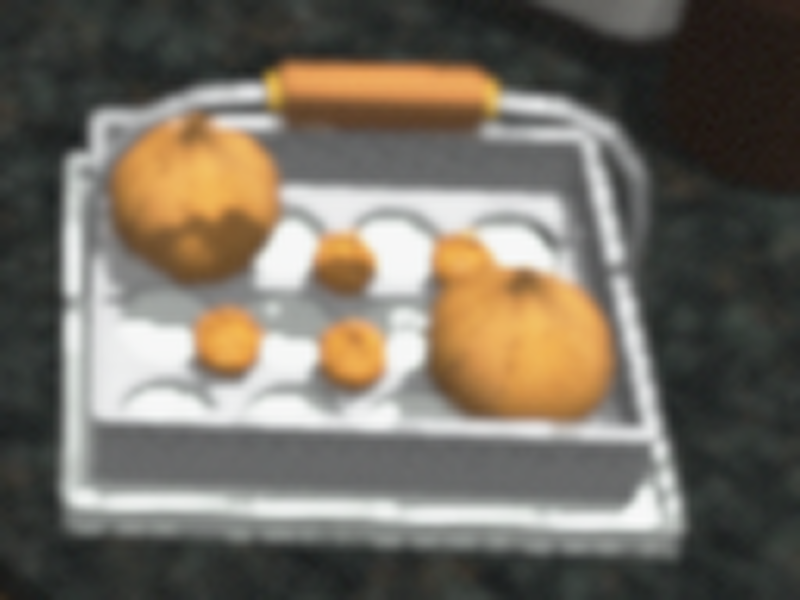

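View pics/c2.png

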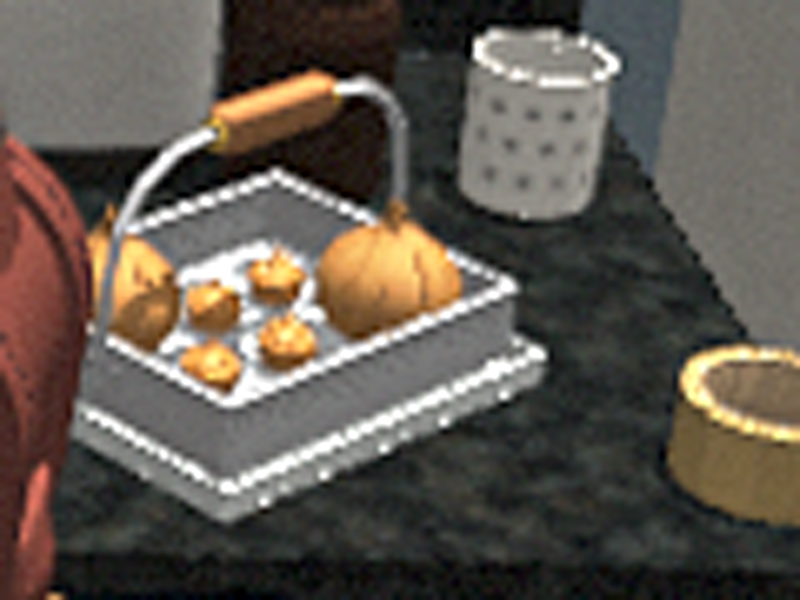

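The crops show:
- **Scene crop:** grip ends at (275,92) and (490,97). Sieve rim corners at (95,115), (585,135), (655,432) and (92,420). Tray corners at (65,500) and (680,522).
- **Side crop:** grip at (276,112). Rim corners at (277,175), (515,285) and (235,402). Tray corners at (230,490) and (545,352).

Four small onions stand between two big ones. Next I'll fit the poses.

```bash
cat > h.py <<'E'
from bench import r,vision
import numpy as np,cv2
from scipy.optimize import least_squares
def proj(n,P):
    c=vision.camera_params(n);T=c["camera_from_world"];q=np.atleast_2d(P)@T[:3,:3].T+T[:3,3]
    return np.c_[c["fx"]*q[:,0]/q[:,2]+c["cx"],c["fy"]*q[:,1]/q[:,2]+c["cy"]]
def place(p,L):
    c,s=np.cos(p[2]),np.sin(p[2]);L=np.array(L,float)
    return np.c_[p[0]+c*L[:,0]-s*L[:,1],p[1]+s*L[:,0]+c*L[:,1],L[:,2]]
def fit(obs,x0):
    f=lambda p:np.concatenate([(proj(n,place(p,[o[0] for o in O]))-np.array([o[1] for o in O])).ravel() for n,O in obs.items()])
    s=least_squares(f,x0,loss="soft_l1");return s.x,f(s.x).reshape(-1,2)
def R(yaw):  # tool down, tool y along direction yaw
    y=np.array([np.cos(yaw),np.sin(yaw),0]);z=np.array([0,0,-1.]);return np.c_[np.cross(y,z),y,z]
E
cat > fit.py <<'E'
from h import *
A=lambda u,v:(258+u*.16-.42,225+v*.16-.42)
B=lambda u,v:(310+u*.15-.42,170+v*.15-.42)
z=.058;X,Y=.085,.111
# sieve +y toward image left in scene, +x away
S={"scene":[((X,Y,z),A(95,113)),((X,-Y,z),A(585,135)),((-X,-Y,z),A(655,432)),((-X,Y,z),A(92,420)),((0,.042,.153),A(275,92)),((0,-.042,.153),A(490,97))],
"side":[((X,-Y,z),B(515,285)),((-X,-Y,z),B(235,402)),((X,Y,z),B(277,175)),((0,0,.153),B(276,112))]}
for yaw in(.7,-.4,0,1.1):
    p,e=fit(S,[.5,-.35,yaw]);print("sieve",p,np.degrees(p[2]),np.abs(e).sum())
print(e.round(1).tolist())
E
python3 fit.py
python3 - <<'E'
import sys;sys.path.insert(0,'.')
from h import *
t=np.linspace(0,2*np.pi,361)
def ext(p):
    o=[]
    for n in("scene","side"):
        q=proj(n,np.c_[p[0]+.15*np.cos(t),p[1]+.15*np.sin(t),0*t+.085]);o+=[q[:,0].min(),q[:,0].max(),q[:,1].min()]
    return np.array(o)
obs=np.array([232,378,257,267,399,288])*.64-.2
s=least_squares(lambda p:ext(p)-obs,[.55,.1]);print("bowl",s.x,s.fun.round(1))
E
```

```text
sieve [ 0.44647157 -0.22997879  0.67315613] 38.56900500963706 177.70730621016034
sieve [ 0.44647157 -0.22997879  0.673156  ] 38.56899791767033 177.70730767632307
sieve [ 0.44647157 -0.22997879  0.6731562 ] 38.569008965428694 177.7073051416404
sieve [ 0.44647157 -0.22997879  0.67315596] 38.56899540171677 177.7073082776279
[[0.2, -0.1], [0.9, -0.6], [0.2, 0.9], [0.0, -1.2], [-0.1, 0.8], [-0.7, 1.3], [-35.2, -17.2], [43.2, -17.9], [-42.6, 14.6], [0.0, 0.2]]
bowl [0.4498857  0.24290343] [-0.6 -0.8 -1.8  0.1  1.6 -1. ]
```

```bash
sed -i 's/^"side".*/"side":[((-X,-Y,z),B(515,285)),((-X,Y,z),B(235,402)),((X,-Y,z),B(277,175)),((0,0,.153),B(276,112))]}/; s/(.7,-.4,0,1.1)/(.7,)/' fit.py
cat >> fit.py <<'E'
z=.018;X,Y=.097,.123
T={"scene":[((X,Y,z),A(68,155)),((-X,-Y,z),A(680,520)),((-X,Y,z),A(65,503))],"side":[((-X,-Y,z),B(545,352)),((-X,Y,z),B(228,490))]}
t,e=fit(T,[.45,-.23,.67]);print("tray",t,np.degrees(t[2]),e.round(1).tolist())
Rm=R(p[2]); 
for yaw in (p[2],p[2]+np.pi):
  for P in ([p[0],p[1],.157],[p[0],p[1],.3],[.45,.243,.3],[.45,.243,.27]):
    q=r.inverse_kinematics(P,R(yaw));print(None if q is None else np.round(q,0))
  for by in (0,.5,-.5,1.57): 
    q=r.inverse_kinematics([.45,.243,.28],R(by+(yaw>2)*np.pi));print(by,None if q is None else np.round(q,0))
E
python3 fit.py
```

```text
sieve [ 0.44676252 -0.22932167  0.68459469] 39.22438664625085 9.183702484450805
[[-0.3, 0.0], [0.3, -1.1], [0.3, 0.3], [0.3, -0.9], [-0.2, 0.8], [-0.9, 1.0], [0.8, -0.6], [-0.2, 0.0], [-0.1, -0.7], [-0.2, 0.1]]
tray [ 0.44799899 -0.23029162  0.68645387] 39.33090984187668 [[-0.1, 0.1], [-0.1, 0.3], [-0.0, -0.3], [-0.1, -0.5], [0.2, -0.1]]
[-42.  13.  72. 113. -14.  63.  76.]
[-60. -13.  75. 102.  12.  81.  51.]
[-53.   1.  20. 100.  -0.  79.   6.]
[-53.   2.  20. 102.  -1.  76.   7.]
0 [-57.   1.  24. 102.  -1.  77. -33.]
0.5 [-54.   2.  21. 102.  -1.  77.  -4.]
-0.5 [-58.   1.  25. 102.  -1.  77. -61.]
1.57 [-47.   2.  14. 101.  -0.  77.  57.]
[ -41.   13.   71.  113.  -14.   63. -105.]
[   9.    0.   13.  101.   -0.   79. -119.]
None
None
0 [-43.   2.   9. 101.  -0.  77. 147.]
0.5 None
-0.5 [-44.   2.  11. 101.  -0.  77. 118.]
1.57 [ -61.    1.   29.  102.   -1.   77. -123.]
```

The fit residuals are about 1 px. I'll go above the sieve with the elbow in a neutral posture, descend, grasp, and check.

```bash
python3 - <<'E'
from h import *
p=[.4468,-.2293,.6846]
r.move_pose([.45,.30,.32],R(.68));print(r.get_t(),r.get_q().round(0) if hasattr(r.get_q(),'round') else r.get_q())
r.goto_joints([9,-1,13,98,0,82,61]);print(r.get_t(),r.get_eef_pos())
r.move_pose([p[0],p[1],.26],R(p[2]));print(r.get_t(),np.round(r.get_q(),1),r.get_eef_pos())
r.servo_line([p[0],p[1],.156],vel=.08);print(r.get_t(),r.get_eef_pos(),r.get_ft_force())
r.grip(0.0,f_grip=90);print(r.get_t(),r.get_grip_width(),r.get_finger_force(),r.get_ft_force())
cv2.imwrite("pics/g.png",np.hstack([cv2.resize(vision.capture("scene")[190:340,240:400],(400,375)),cv2.resize(vision.capture("wrist"),(400,375))]))
E
```

```text
1.5833 [-55.   4.  17.  94.  -1.  82.   2.]
3.5 [ 0.44931728 -0.22781367  0.33129428]
3.8917 [  9.2   1.3  13.1 104.1  -0.3  74.8  61.6] [ 0.44688198 -0.22858289  0.26012188]
5.3417 [ 0.44712517 -0.22940251  0.15651587] [-0.65553532 -0.46429705 -0.02949005]
5.975 0.016567510943834886 88.06112051010132 [1.05667865 1.45791141 2.43271122]
```

View pics/g.png

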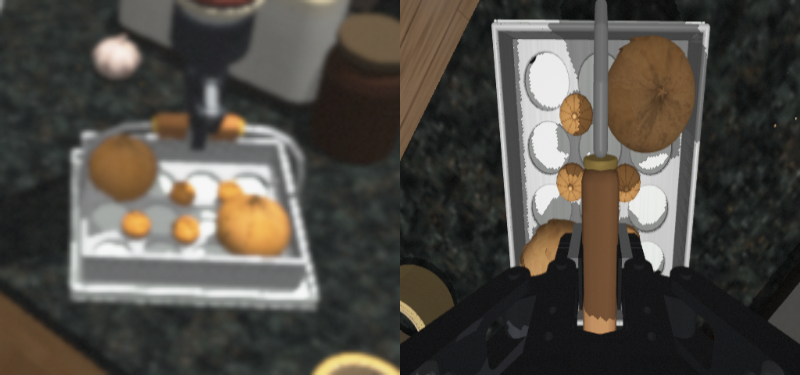

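The grip is held (16.6 mm, 88 N) and all six onions are in place. Lift, carry, and do a first moderate shake.

```bash
cat > shake.py <<'E'
import sys
from h import *
def shake(n,a,v,u,c=np.array([.45,.243,.262])):
    for i in range(n):
        for s in(1,-1): r.servo_line(c+s*a*u,vel=v)
    r.servo_line(c,vel=.1)
UX=np.array([np.cos(.6846),np.sin(.6846),0]);UY=np.array([-UX[1],UX[0],0])
E
python3 - <<'E'
from shake import *
p=[.4468,-.2293]
r.servo_line([*p,.19],vel=.05);r.servo_line([*p,.305],vel=.1);print(r.get_t(),r.get_grip_width(),r.get_ft_force())
r.servo_line([.45,.243,.305],vel=.15);r.servo_line([.45,.243,.262],vel=.1)
print(r.get_t(),np.round(r.get_q(),0),r.get_eef_pos())
a=cv2.resize(vision.capture("side")[150:270,140:300],(400,300))
shake(2,.02,.3,UX);print(r.get_t(),r.get_grip_width(),r.get_ft_force())
b=cv2.resize(vision.capture("side")[150:270,140:300],(400,300))
c=cv2.resize(vision.capture("wrist"),(400,300));d=cv2.resize(vision.capture("scene")[120:240,130:290],(400,300))
cv2.imwrite("pics/s1.png",np.vstack([np.hstack([a,b]),np.hstack([c,d])]))
E
```

```text
8.2083 0.01670086191784008 [-0.54877014 -0.02575385 -7.29273826]
12.0917 [-17.   4. -17. 101.   1.  75.   5.] [0.45010901 0.24308416 0.26228263]
13.5917 0.01654052433751016 [ 0.01476313 -0.6132655  -6.5394505 ]
```

View pics/s1.png

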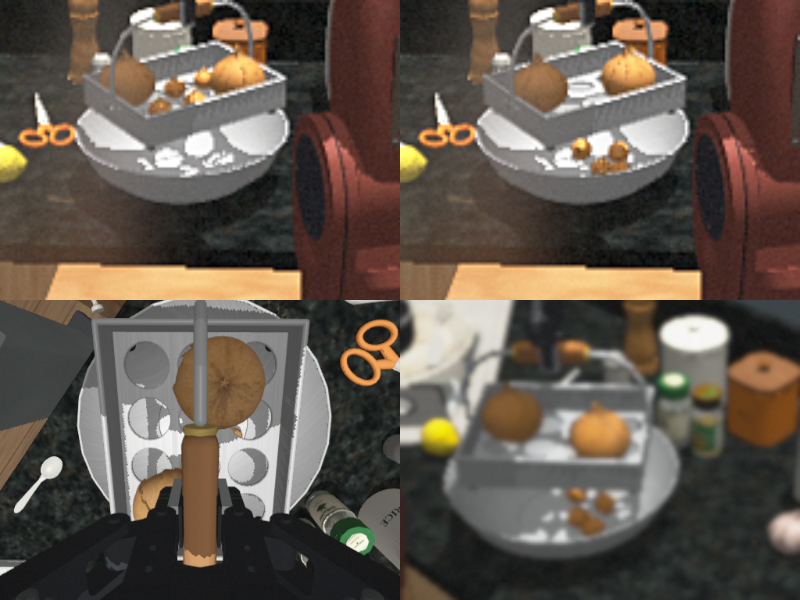

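All four picklers now lie in the bowl, in the side view at about (580–625, 150–170), and both big onions are still in the sieve. The wrist load dropped 0.75 N against 0.63 N expected. Now return the sieve to its tray.

```bash
python3 - <<'E'
from h import *
p=[.4470,-.2293]
r.hold(.3);r.servo_line([.45,.243,.305],vel=.1);r.servo_line([*p,.305],R(.6846),vel=.15);r.servo_line([*p,.20],vel=.1)
print(r.get_t(),r.get_eef_pos(),r.get_ft_force())
a=cv2.resize(vision.capture("side")[160:265,300:440],(400,300));b=cv2.resize(vision.capture("wrist"),(400,300))
r.servo_line([*p,.165],vel=.03)
z=.165
while z>.154:
    z-=.002;r.servo_line([*p,z],vel=.02);f=r.get_ft_force()[2]
    if f>-1:break
print(r.get_t(),z,r.get_eef_pos(),r.get_ft_force())
c=cv2.resize(vision.capture("side")[160:265,300:440],(400,300));d=cv2.resize(vision.capture("scene")[190:340,240:400],(400,300))
cv2.imwrite("pics/s2.png",np.vstack([np.hstack([a,b]),np.hstack([c,d])]))
E
```

```text
19.125 [ 0.44743496 -0.22948857  0.20071328] [-0.40813143  0.66786995 -6.4804339 ]
21.7917 0.155 [ 0.44738717 -0.22930066  0.156209  ] [-4.34114865  2.09616507  6.39419141]
```

View pics/s2.png

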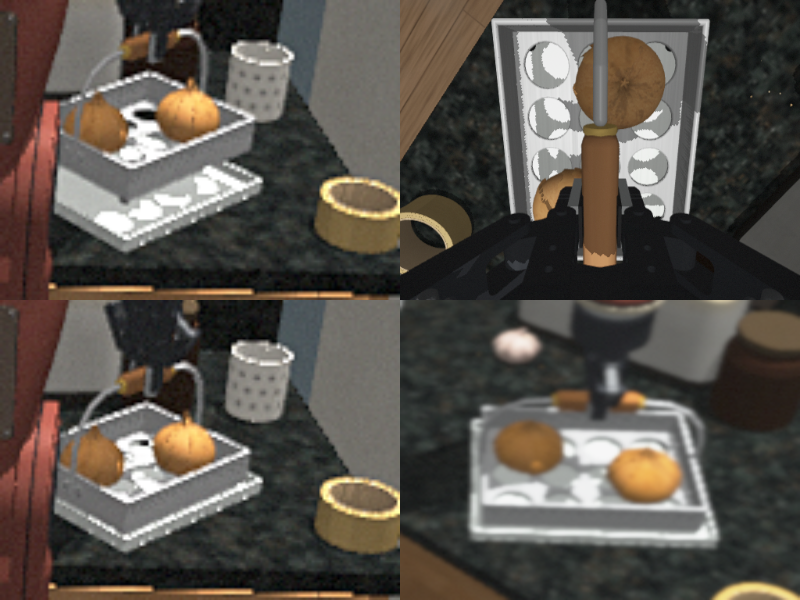

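The sieve stands in its tray with even margins, at the same height as when it was grasped (TCP 0.156). Release it, retreat, and check.

```bash
python3 - <<'E'
from h import *
r.grip(.06);r.hold(.2);x=r.get_eef_pos();r.servo_line([x[0],x[1],.30],vel=.1);r.hold(.5)
print(r.get_t(),r.get_grip_width(),r.get_ft_force(),r.get_finger_force())
a=cv2.resize(vision.capture("side")[130:280,130:430],(800,400))
d=cv2.resize(vision.capture("scene")[150:330,140:400],(400,200));b=cv2.resize(vision.capture("wrist"),(400,200))
cv2.imwrite("pics/s3.png",np.vstack([a,np.hstack([d,b])]))
E
```

```text
24.675 0.059761003605111954 [ 0.67084655 -0.00831165  1.10747596] 0.0
```

View pics/s3.png

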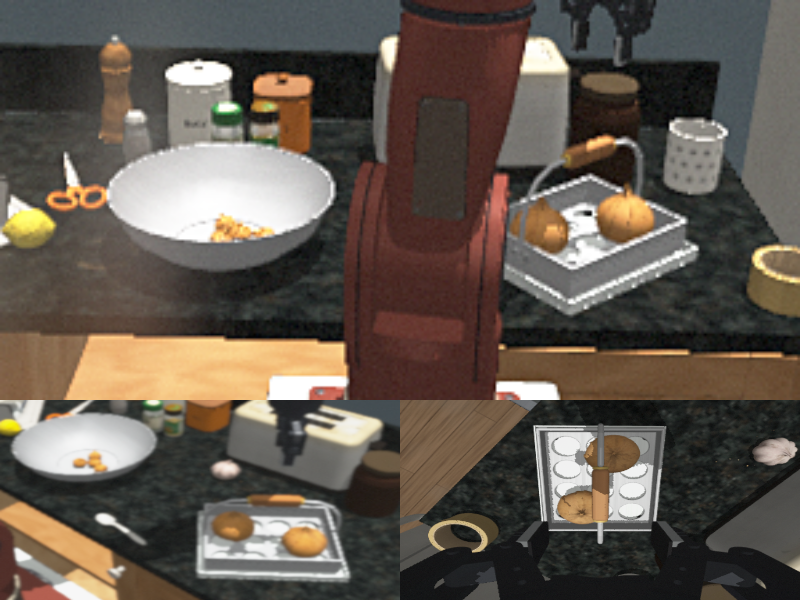

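The sieve stands flat in its tray with both big onions, the four picklers are in the bowl at about (240,228), and the gripper is clear. Handing in.

```bash
python3 -c "
from bench import r
print(r.close_job())"
```

```text
the job is handed in; nothing more can be done
None
```

I handed the job in at about 25 s: the last pictures show all four pickling onions in the bowl, the sieve flat in its tray with both big onions, and the lemon and garlic apparently undisturbed, but the hand-in returned no verdict.

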